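# Show which chisel has not been put back

### The arm

A 6-joint arm with a two-finger parallel gripper is mounted at the origin on the work surface. World frame = base frame: x ahead of the robot, y to its left, z up, the work surface at z = 0. Lengths are in m, angles in rad, forces in N, time in s.
With the tool pointing down it reaches from about 0.425 to 1.125 m from the base axis. Payload 14.9 kg.
Tool frame: the origin (TCP) lies between the finger pads, 19 mm behind the fingertips; this is the grasp point; z points along the fingers, y is the line along which they close (so a half turn about z gives the same grasp; the last joint's range is limited). The gripper opens to 91 mm and grips with 3 to 60 N. Pads are 32 mm wide; open, the fingers measure 118 mm over their backs; the gripper's body (76 mm by 178 mm) begins 60 mm behind the grasp point.
Start: joints at [1.211, 0.379, 1.734, -0, 1.028, -0.033], TCP at [0.225, 0.663, 0.233] pointing down, gripper open.
Joint ranges: [-2.77, 2.77], [-0.74, 2.19], [0, 2.66], [-1.06, 4.2], [0.31, 2.87], [-3.08, 3.08]. Speed limits (rad/s): [1.89, 1.89, 2.39, 3.14, 3.14, 3.14].

### API

Orientations are given as a rotation vector (axis times angle).
In Python, from rig import r gives the robot as it stands.
- The arm moves only by the tool play_rows, never from a script. Its argument "moves" is a list of rows, each an object with "claw": the closure, from 0 (fully open) to 1 (shut); "travel": the shift along the tool's x, y, z in mm, a list of three; "spin": the turn about the tool's z in degrees. A call has 1 to 10 rows; each row is the pose to reach, as a shift and turn from the pose commanded when the call began, along the tool's axes at that moment; what a row does not reach only later rows make up. A row lasts 1/12 s, in which the tool goes at most 41.7 mm and 7.16 degrees, less where a joint would pass 70% of its speed; a pose out of reach is approached as far as the arm can. A call with a gripper value outside its range is refused whole. The fingers move at their own pace and stop on an object; "grip_force" is the grip in N (left out, the last holds). Time passes only in rows, so rows that repeat a pose let the fingers close. It gives the time, the measured TCP pose, the force, the opening and the grip force at its end, in the units of the state.
- r.observe(): the state, without advancing time (a new reading comes with each control period).
- r.snapshot(name): name is "scene" or "top" or "wrist"; returns a dict with "frame" (400x640x3 uint8, blue, green, red), "z_map" (400x640 float32, m along the optical axis (not along the pixel's ray), 0 where there is no reading), "fx", "fy", "cx", "cy" (pixels), "R" (3x3) and "t" (3): a world point X has camera coordinates R X + t; the wrist camera has in their place "T_tool_cam" (4x4, takes a point from camera to tool coordinates, whose origin is the TCP and whose axes are the flange's). Camera axes: x right, y down, z forward; pixel columns grow to the right and rows downward; lengths in m; the calibration is good to about 2 mm. A picture is of the moment at which its call begins: read the wrist's pose just before it.
- r.job_done(): hands the job in; it is judged then, once.
The state is a dict: "time_s": time; "joint_positions": joint angles; "joint_vel": joint speeds; "joint_efforts": joint torques, N m; "eef_pos": TCP position; "orientation": TCP orientation; "force": force on the tool from outside, world axes, zero at the start; "ft_torque": the same for the moment, N m; "gripper_width": finger opening in m; "finger_force": force on a finger pad.
Only numpy, scipy, OpenCV 4.12 (cv2) and the standard library are available. Lean on these libraries where they do the work, as an engineer would, in place of code of your own. Each camera call takes 0.05 s, during which the arm holds its last target. There are 200 camera calls.

### The job

One chisel has not been put back in the rack. First press the call button down with the fingertips to fetch its owner; then point, with the fingertips a few centimetres above it and touching nothing, at the one empty place in the chisel rack and stay there for about two seconds; then point in the same way at the handle of the chisel left lying on the bench, and finish still pointing at it. Only show it: do not touch, move or pick up the rack, any chisel or the other things.

Things in the scene. Friction and masses are not known exactly. Their poses are not given: they have to be found in the camera images.
- call_button (a joint): round black push button, 32 mm across, on top of the call box; value is its travel in m: 0 at rest, about 0.006 fully down, sprung, fully down takes about 5 N. It moves straight down and comes back when let go
- call_button_top (a point): centre of the top face of the call button, about 82 mm above the bench when at rest; press here straight down
- call_box: grey painted box 80 mm (x) by 70 mm (y) by 60 mm high that carries the button in a round grey housing; fixed to the bench; origin under its centre
- rack: plywood chisel rack fixed to the bench: a flat bar 58 mm (x) by 270 mm (y), its top 90 mm above the bench, on two end feet; four slots 9 x 30 mm in a row along its y axis, 60 mm apart (at y = -90, -30, 30, 90 mm), the middle of the row at the rack's centre. Origin under the rack's centre, on the bench
- empty_place: the one slot of the rack that has no chisel in it (which of the four varies); origin at the slot's centre on the rack's top face, 90 mm above the bench; z up
- chisel0: short chisel with 12 mm blade, standing in one of the rack's slots, blade down, loose; origin at its axis on the rack's top face; the square wooden handle, 26 mm thick, stands 90 mm above the rack (180 mm above the bench)
- chisel1: the same with 18 mm blade, in another slot
- chisel2: the same with 24 mm blade, in another slot
- stray_chisel: the chisel that is missing from the rack, of the same make, 21 mm blade: lies loose on the bench. x axis runs along it towards the blade's edge, z up; origin on the bench under the joint of handle and blade. Handle (square, 26 mm thick, 90 mm long) from x = -90 to 0 mm, flat steel blade from 0 to 74 mm
- stray_handle (a point): middle of the handle of the stray chisel, on its axis, 13 mm above the bench (the handle's upper side is 26 mm above the bench); axes as the stray chisel's
- screwdriver: bystander: screwdriver about 180 mm long with a round wooden handle and thin round shank, lying loose on the bench; at most 35 mm high
- brush: bystander: small hand brush about 180 mm long, lying loose on the bench; at most 40 mm high
- jar: bystander: glass jar, 60 mm across, 85 mm high, with steel lid, standing loose; origin under its centre
Things that resemble listed ones, but are neither listed nor needed, are in the scene too. Leave any blue look-alike of the stray_chisel alone.

How it is judged:
By the outcome, as a careful person would: the job done as asked, in the order asked, and still so for the second after the job is handed in, with the robot touching nothing.
It also fails if it takes over 58 s, if anything falls off the work surface, if the arm or the gripper's body presses on something with over 40 N, if the wrist force passes 120 N, or if a joint passes its speed limit or range.

## Working session

There is one attempt and no reset: what is moved stays moved. The work goes in short steps, Python scripts to look and compute and a tool call to move; the robot and the scene stay as the last step left them, time stands still between calls to the robot, and variables do not carry over. Pictures are saved under pics/ and viewed, at most 10 in all, crops included, and the job is handed in when it is done.

Besides the shell and the picture viewer there is one more tool, called after ">>>" in YAML: its name, and indented under it one key for each argument. play_rows: Moves the arm, as the interface text tells. Its arguments: {"type":"object","properties":{"moves":{"type":"array","items":{"type":"object","properties":{"claw":{"type":"number"},"travel":{"type":"array","items":{"type":"number"}},"spin":{"type":"number"}}}},"grip_force":{"type":"number"}},"required":["moves"]}

```bash
mkdir -p pics; cat > h.py <<'E'
import numpy as np, cv2, pickle
from rig import r
def save():
    for n in ("scene","top"):
        s=r.snapshot(n); pickle.dump(s,open(n+".pkl","wb")); cv2.imwrite(f"pics/{n}0.png",s["frame"])
def world(s):
    z=s["z_map"]; v,u=np.mgrid[:400,:640]
    c=np.stack([(u-s["cx"])/s["fx"]*z,(v-s["cy"])/s["fy"]*z,z],-1)
    return (c-s["t"])@s["R"]
def ray(s,u,v,h):
    d=np.array([(u-s["cx"])/s["fx"],(v-s["cy"])/s["fy"],1])@s["R"]; o=-s["R"].T@s["t"]
    return o+d*(h-o[2])/d[2]
E
python3 - <<'E'
from h import *
save(); print(r.observe())
for n in ("scene","top"):
    s=pickle.load(open(n+".pkl","rb")); print(n,s["fx"],s["cx"],s["cy"],-np.array(s["R"]).T@s["t"])
E
```

```text
{'time_s': 0.1, 'joint_positions': array([ 1.21071091e+00,  3.79355276e-01,  1.73471940e+00, -2.12733056e-05,
        1.02853007e+00, -3.33186953e-02]), 'joint_vel': array([-1.87733448e-05, -1.92170072e-03, -1.75939881e-03, -1.11732594e-03,
       -1.26363462e-03, -2.13308463e-03]), 'joint_efforts': array([-2.24722819e-03, -7.65036964e+01, -4.35292912e+01,  6.51383749e-02,
        3.97913286e-02,  4.63659694e-05]), 'eef_pos': array([0.22458866, 0.66263015, 0.23215591]), 'orientation': array([-5.10957042e-01, -3.09957970e+00,  1.56463807e-03]), 'force': array([ 0.07291054, -0.04971653, -0.67580663]), 'ft_torque': array([ 0.02478121,  0.00260298, -0.01152722]), 'finger_force': 0.0, 'gripper_width': 0.09123859004896981}
scene 404.9182709924856 324.08527262528446 201.6595303152578 [0.99286562 0.18790744 0.77647674]
top 482.0077352076633 324.6862648193118 198.34665179973211 [ 0.31841668 -0.00755206  1.22465483]
```

View pics/scene0.png

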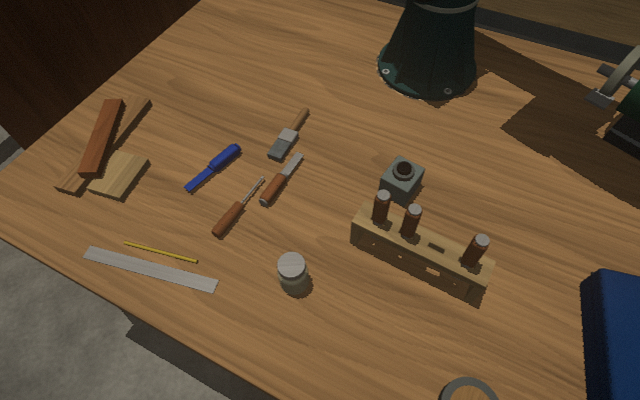

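View pics/top0.png

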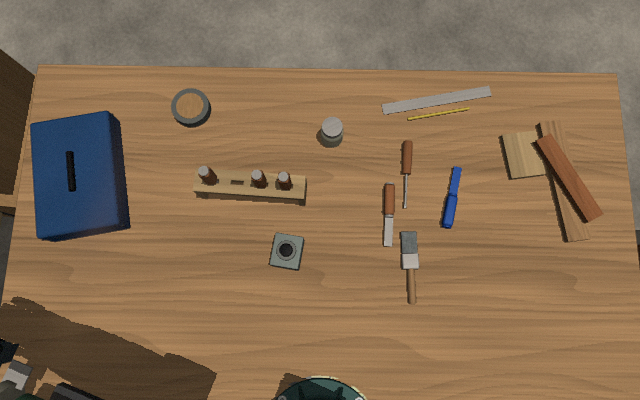

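The scene view shows the rack with its gap at (437,247), the button at (403,170), and the stray chisel with its handle at about (273,190). The blue look-alike is at (213,168). In the top view the gap is at (237,182), the button at (286,250), and the stray handle at (389,198).

```bash
python3 - <<'E'
from h import *
S=pickle.load(open("scene.pkl","rb"));T=pickle.load(open("top.pkl","rb"))
WS,WT=world(S),world(T)
def cen(W,F,box,zlo,zhi,f,name):
    u0,u1,v0,v1=box; m=np.zeros((400,640),bool); m[v0:v1,u0:u1]=1
    m&=(W[...,2]>zlo)&(W[...,2]<zhi)&f(F.astype(int))
    p=W[m]; v,u=np.nonzero(m)
    print(name,len(p),"px",[round(x,1) for x in cv2.minAreaRect(np.c_[u,v].astype(np.float32))[0]],"med",np.median(p,0).round(4),"rect",cv2.minAreaRect(p[:,:2].astype(np.float32)*1000))
    return p
al=lambda F:F[...,0]>=0
dark=lambda F:F.max(-1)<75
red=lambda F:(F[...,2]-F[...,0]>35)
for W,F,n,bx in((WT,T["frame"],"top",dict(b=(265,310,228,275),r=(185,315,160,210),h=(380,398,175,255))),(WS,S["frame"],"scene",dict(b=(375,430,150,205),r=(340,500,185,305),h=(255,310,150,210)))):
    cen(W,F,bx['b'],.078,.09,al,n+" button")
    cen(W,F,bx['b'],.045,.09,al,n+" box")
    cen(W,F,bx['r'],.084,.096,al,n+" racktop")
    cen(W,F,bx['r'],.172,.19,al,n+" heads")
    p=cen(W,F,bx['h'],.018,.034,al,n+" handle")
    cen(W,F,bx['h'],.003,.034,al,n+" chisel")
    # heads
    u0,u1,v0,v1=bx['r']; m=np.zeros((400,640),np.uint8); m[v0:v1,u0:u1]=((W[...,2]>.17)&(W[...,2]<.19))[v0:v1,u0:u1]
    k,l,_,_=cv2.connectedComponentsWithStats(m)
    for i in range(1,k):
        if (l==i).sum()>10: print("  head",W[l==i].mean(0).round(4),(l==i).sum())
c=np.hstack([cv2.resize(T["frame"][160:280,185:315],None,fx=4,fy=4,interpolation=2)[:, :],cv2.resize(T["frame"][170:260,370:420],(266,480))])
cv2.imwrite("pics/c1.png",c)
E
```

```text
top button 134 px [285.3, 249.6] med [0.439  0.0894 0.0817] rect ((439.08441162109375, 89.21649932861328), (29.52357292175293, 30.87094497680664), 74.30125427246094)
top box 969 px [286.1, 250.7] med [0.4373 0.0877 0.0614] rect ((439.198974609375, 88.92138671875), (69.78257751464844, 80.29313659667969), 81.15706634521484)
top racktop 1948 px [248.8, 183.4] med [0.5905 0.1885 0.0901] rect ((597.5503540039062, 182.5367431640625), (270.86566162109375, 59.93718338012695), 86.6715316772461)
top heads 327 px [243.0, 174.5] med [0.596  0.1527 0.1793] rect ((596.9298706054688, 182.28366088867188), (203.8399200439453, 26.06450080871582), 86.64765930175781)
top handle 366 px [389.0, 213.5] med [ 0.5747 -0.1656  0.0248] rect ((542.2154541015625, -165.50909423828125), (25.981924057006836, 162.53689575195312), 88.89227294921875)
top chisel 713 px [388.5, 214.5] med [ 0.5467 -0.1652  0.0182] rect ((543.7916870117188, -166.53634643554688), (44.31501388549805, 206.32281494140625), 89.26024627685547)
  head [0.6009 0.2705 0.1781] 125
  head [0.5944 0.1516 0.1782] 119
  head [0.5909 0.0919 0.178 ] 117
[... 411 characters left out ...]
6679688, 180.80238342285156), (270.6724548339844, 60.540584564208984), 86.80154418945312)
scene heads 512 px [432.8, 218.3] med [0.6    0.1542 0.1784] rect ((597.7564697265625, 180.91452026367188), (202.0330352783203, 25.24744415283203), 86.73339080810547)
scene handle 391 px [275.5, 176.9] med [ 0.5794 -0.1657  0.0241] rect ((548.7484130859375, -178.5191650390625), (154.9542236328125, 51.11512756347656), 21.34867286682129)
scene chisel 905 px [282.3, 178.5] med [ 0.549  -0.1675  0.0167] rect ((539.125732421875, -166.7588653564453), (167.91334533691406, 122.4941177368164), 24.98662757873535)
  head [0.5957 0.0921 0.1768] 178
  head [0.5991 0.1516 0.1768] 191
  head [0.6054 0.2702 0.1768] 214
```

View pics/c1.png

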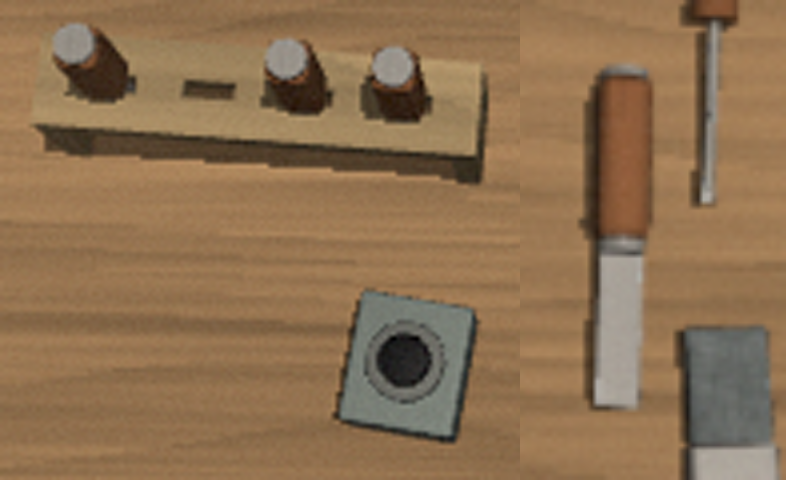

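The crop confirms that the gap is the second slot from the left, and that the stray has its wooden handle at the far end (+x) and its blade towards the robot. Depth and both views agree: button (0.440, 0.0885, 0.082), slot about (0.599, 0.2115, 0.090), handle middle about (0.578, -0.166). I'll check the slot and handle with rays and work out the shifts.

```bash
cat >> h.py <<'E'
from scipy.spatial.transform import Rotation as Ro
def shift(*X):
    o=r.observe(); R=Ro.from_rotvec(o["orientation"]).as_matrix()
    print("t",round(o["time_s"],2),"tcp",o["eef_pos"].round(4),"tilt z",R[:,2].round(4),"F",o["force"].round(1))
    for x in X: print(x,"->",(R.T@(np.array(x)-o["eef_pos"])*1000).round(1))
E
python3 - <<'E'
from h import *
S=pickle.load(open("scene.pkl","rb"));T=pickle.load(open("top.pkl","rb"))
print("slot",ray(T,237.2,182.5,.09),ray(S,437,247,.09))
print("handle mid",ray(T,388.9,199.5,.026), "ends",ray(T,389,182.5,.026),ray(T,388.9,216.7,.026))
shift((.440,.0885,.232),(.440,.0885,.12))
E
```

```text
slot [0.598588   0.21055832 0.09      ] [0.59867422 0.21196825 0.09      ]
handle mid [ 0.57634188 -0.16526614  0.026     ] ends [ 0.62088518 -0.16601676  0.026     ] [ 0.53196204 -0.16477338  0.026     ]
t 0.1 tcp [0.2246 0.6626 0.2322] tilt z [-3.e-04 -1.e-03 -1.e+00] F [ 0.1 -0.  -0.7]
(0.44, 0.0885, 0.232) -> [-388.3 -474.6    0.6]
(0.44, 0.0885, 0.12) -> [-388.3 -474.5  112.6]
```

>>> play_rows:
  moves:
    - {"claw":1,"travel":[-388,-475,0]}
    - {"claw":1,"travel":[-388,-475,0]}
    - {"claw":1,"travel":[-388,-475,0]}
    - {"claw":1,"travel":[-388,-475,0]}
    - {"claw":1,"travel":[-388,-475,0]}
    - {"claw":1,"travel":[-388,-475,0]}
    - {"claw":1,"travel":[-388,-475,0]}
    - {"claw":1,"travel":[-388,-475,0]}
    - {"claw":1,"travel":[-388,-475,0]}
    - {"claw":1,"travel":[-388,-475,0]}

```text
validation failed for argument at $.mo...
```

```bash
python3 -c "
from h import *
shift((.44,.0885,.232),(.44,.0885,.12));print(r.observe()['joint_vel'].round(2),r.observe()['gripper_width'])"
```

```text
t 0.1 tcp [0.2246 0.6626 0.2322] tilt z [-3.e-04 -1.e-03 -1.e+00] F [ 0.1 -0.  -0.7]
(0.44, 0.0885, 0.232) -> [-388.3 -474.6    0.6]
(0.44, 0.0885, 0.12) -> [-388.3 -474.5  112.6]
[-0. -0. -0. -0. -0. -0.] 0.09123859004896981
```

>>> play_rows:
  moves:
    - {"claw":1.0,"travel":[-25,-30,0],"spin":0}

```text
time_s: 0.18
eef_pos: [0.2376, 0.6297, 0.2326]
orientation: [-0.508, -3.1, -0.003]
force: [0.1, 0.5, 0.1]
gripper_width: 0.087
finger_force: 0.0
```

>>> play_rows:
  moves:
    - {"claw":1,"travel":[-363,-445,0],"spin":0}
    - {"claw":1,"travel":[-363,-445,0],"spin":0}
    - {"claw":1,"travel":[-363,-445,0],"spin":0}
    - {"claw":1,"travel":[-363,-445,0],"spin":0}
    - {"claw":1,"travel":[-363,-445,0],"spin":0}
    - {"claw":1,"travel":[-363,-445,0],"spin":0}
    - {"claw":1,"travel":[-363,-445,0],"spin":0}
    - {"claw":1,"travel":[-363,-445,0],"spin":0}
    - {"claw":1,"travel":[-363,-445,0],"spin":0}
    - {"claw":1,"travel":[-363,-445,0],"spin":0}

```text
time_s: 1.02
eef_pos: [0.3846, 0.2343, 0.2327]
orientation: [0.51, 3.1, 0.0]
force: [0.9, 0.5, 0.2]
gripper_width: 0.0206
finger_force: 0.0
```

```bash
python3 -c "
from h import *
shift((.44,.0885,.232),(.44,.0885,.12))"
```

```text
t 1.02 tcp [0.3846 0.2343 0.2327] tilt z [ 1.e-04  1.e-04 -1.e+00] F [0.9 0.5 0.2]
(0.44, 0.0885, 0.232) -> [ -99.2 -120.3    0.7]
(0.44, 0.0885, 0.12) -> [ -99.2 -120.3  112.7]
```

>>> play_rows:
  moves:
    - {"claw":1,"travel":[-99,-120,0],"spin":0}
    - {"claw":1,"travel":[-99,-120,0],"spin":0}
    - {"claw":1,"travel":[-99,-120,0],"spin":0}
    - {"claw":1,"travel":[-99,-120,0],"spin":0}
    - {"claw":1,"travel":[-99,-120,50],"spin":0}
    - {"claw":1,"travel":[-99,-120,80],"spin":0}
    - {"claw":1,"travel":[-99,-120,100],"spin":0}
    - {"claw":1,"travel":[-99,-120,110],"spin":0}
    - {"claw":1,"travel":[-99,-120,110],"spin":0}
    - {"claw":1,"travel":[-99,-120,110],"spin":0}

```text
time_s: 1.85
eef_pos: [0.44, 0.0909, 0.1232]
orientation: [-0.511, -3.1, 0.0]
force: [-0.1, 0.5, 0.7]
gripper_width: 0.0006
finger_force: 0.0
```

```bash
python3 -c "
from h import *
shift((.44,.0885,.103),(.44,.0885,.095))
print(r.observe()['gripper_width'])
s=r.snapshot('scene');cv2.imwrite('pics/s1.png',cv2.resize(s['frame'][60:310,300:540],(576,600)))"
```

```text
t 1.85 tcp [0.44   0.0909 0.1232] tilt z [-3.e-04 -0.e+00 -1.e+00] F [-0.1  0.5  0.7]
(0.44, 0.0885, 0.103) -> [-0.7 -2.3 20.2]
(0.44, 0.0885, 0.095) -> [-0.8 -2.3 28.2]
0.0006390009167006772
```

View pics/s1.png

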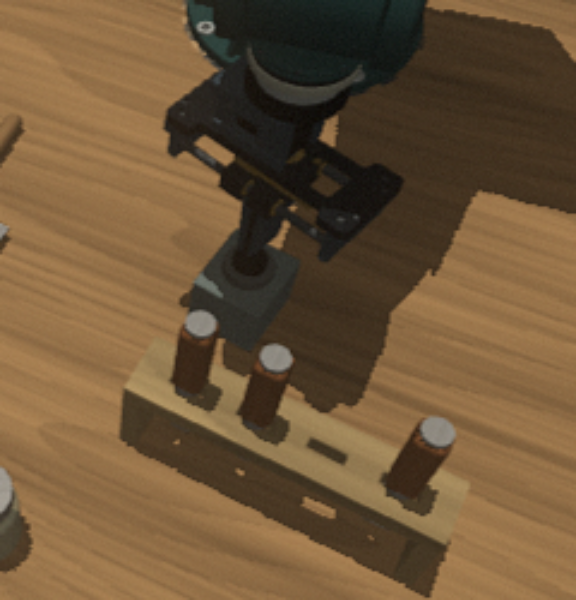

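The closed fingertips are directly over the button, at about (250,262) in the crop, and clear of the rack. I'll press it gently.

>>> play_rows:
  moves:
    - {"claw":1,"travel":[-1,-2,10],"spin":0}
    - {"claw":1,"travel":[-1,-2,18],"spin":0}
    - {"claw":1,"travel":[-1,-2,22],"spin":0}
    - {"claw":1,"travel":[-1,-2,24],"spin":0}
    - {"claw":1,"travel":[-1,-2,25.5],"spin":0}
    - {"claw":1,"travel":[-1,-2,27],"spin":0}
    - {"claw":1,"travel":[-1,-2,27],"spin":0}
    - {"claw":1,"travel":[-1,-2,27],"spin":0}

```text
time_s: 2.57
eef_pos: [0.4401, 0.0885, 0.0959]
orientation: [-0.511, -3.1, 0.0]
force: [-2.0, -0.7, 4.0]
gripper_width: 0.0004
finger_force: 2.2
```

>>> play_rows:
  moves:
    - {"claw":1,"travel":[0,0,0.5],"spin":0}
    - {"claw":1,"travel":[0,0,1],"spin":0}
    - {"claw":1,"travel":[0,0,1.5],"spin":0}
    - {"claw":1,"travel":[0,0,1.5],"spin":0}
    - {"claw":1,"travel":[0,0,1.5],"spin":0}

```text
time_s: 2.98
eef_pos: [0.4402, 0.0886, 0.0948]
orientation: [-0.511, -3.1, 0.0]
force: [-6.1, -2.1, 19.6]
gripper_width: 0.0003
finger_force: 9.8
```

The force rose sharply to 20 N, so the button is fully down. I'll lift off.

>>> play_rows:
  moves:
    - {"claw":1,"travel":[0,0,-10],"spin":0}
    - {"claw":1,"travel":[0,0,-40],"spin":0}
    - {"claw":1,"travel":[0,0,-80],"spin":0}
    - {"claw":1,"travel":[0,0,-120],"spin":0}
    - {"claw":1,"travel":[0,0,-160],"spin":0}
    - {"claw":1,"travel":[0,0,-160],"spin":0}
    - {"claw":1,"travel":[0,0,-160],"spin":0}

```text
time_s: 3.57
eef_pos: [0.4412, 0.0888, 0.2565]
orientation: [0.51, 3.095, 0.002]
force: [-0.3, 0.0, -0.4]
gripper_width: 0.0005
finger_force: 0.0
```

```bash
python3 -c "
from h import *
shift((.599,.2115,.25),(.599,.2115,.144))"
```

```text
t 3.57 tcp [0.4412 0.0888 0.2565] tilt z [ 4.9e-03  8.0e-04 -1.0e+00] F [-0.3  0.  -0.4]
(0.599, 0.2115, 0.25) -> [-110.   166.9    7.4]
(0.599, 0.2115, 0.144) -> [-109.6  166.6  113.4]
```

>>> play_rows:
  moves:
    - {"claw":1,"travel":[-110,167,0],"spin":0}
    - {"claw":1,"travel":[-110,167,0],"spin":0}
    - {"claw":1,"travel":[-110,167,0],"spin":0}
    - {"claw":1,"travel":[-110,167,0],"spin":0}
    - {"claw":1,"travel":[-110,167,0],"spin":0}
    - {"claw":1,"travel":[-110,167,0],"spin":0}
    - {"claw":1,"travel":[-110,167,0],"spin":0}
    - {"claw":1,"travel":[-110,167,0],"spin":0}
    - {"claw":1,"travel":[-110,167,0],"spin":0}

```text
time_s: 4.32
eef_pos: [0.5967, 0.2107, 0.2533]
orientation: [-0.511, -3.098, 0.001]
force: [-0.1, -0.5, 0.4]
gripper_width: 0.0005
finger_force: 0.0
```

```bash
python3 -c "
from h import *
shift((.599,.2115,.144))"
```

```text
t 4.32 tcp [0.5967 0.2107 0.2533] tilt z [-1.6e-03 -5.0e-04 -1.0e+00] F [-0.1 -0.5  0.4]
(0.599, 0.2115, 0.144) -> [ -2.    1.6 109.3]
```

>>> play_rows:
  moves:
    - {"claw":1,"travel":[-2,1.5,30],"spin":0}
    - {"claw":1,"travel":[-2,1.5,60],"spin":0}
    - {"claw":1,"travel":[-2,1.5,80],"spin":0}
    - {"claw":1,"travel":[-2,1.5,95],"spin":0}
    - {"claw":1,"travel":[-2,1.5,104],"spin":0}
    - {"claw":1,"travel":[-2,1.5,109],"spin":0}
    - {"claw":1,"travel":[-2,1.5,109],"spin":0}
    - {"claw":1,"travel":[-2,1.5,109],"spin":0}

```text
time_s: 4.98
eef_pos: [0.6005, 0.2121, 0.146]
orientation: [0.511, 3.099, 0.001]
force: [0.1, -0.1, 1.0]
gripper_width: 0.0001
finger_force: 0.0
```

```bash
python3 -c "
from h import *
shift((.599,.2115,.144))
s=r.snapshot('scene');cv2.imwrite('pics/s2.png',cv2.resize(s['frame'][100:310,300:540],(640,560)))"
```

```text
t 4.98 tcp [0.6005 0.2121 0.146 ] tilt z [ 8.e-04  2.e-04 -1.e+00] F [ 0.1 -0.1  1. ]
(0.599, 0.2115, 0.144) -> [ 1.2 -1.   2. ]
```

View pics/s2.png

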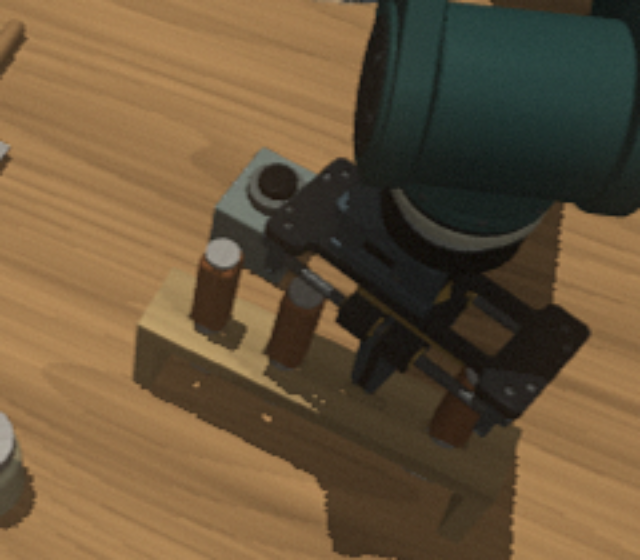

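The fingertips are over the gap, at about (368,385) in the crop, where the slot projects to (365,392). The neighbouring chisels are untouched. I'll hold here for about 2.5 s.

>>> play_rows:
  moves:
    - {"claw":1,"travel":[0,0,0],"spin":0}
    - {"claw":1,"travel":[0,0,0],"spin":0}
    - {"claw":1,"travel":[0,0,0],"spin":0}
    - {"claw":1,"travel":[0,0,0],"spin":0}
    - {"claw":1,"travel":[0,0,0],"spin":0}
    - {"claw":1,"travel":[0,0,0],"spin":0}
    - {"claw":1,"travel":[0,0,0],"spin":0}
    - {"claw":1,"travel":[0,0,0],"spin":0}
    - {"claw":1,"travel":[0,0,0],"spin":0}
    - {"claw":1,"travel":[0,0,0],"spin":0}

```text
time_s: 5.87
eef_pos: [0.6003, 0.2122, 0.1452]
orientation: [-0.511, -3.1, 0.0]
force: [-0.7, -0.1, -0.9]
gripper_width: 0.0004
finger_force: 0.0
```

>>> play_rows:
  moves:
    - {"claw":1,"travel":[0,0,0],"spin":0}
    - {"claw":1,"travel":[0,0,0],"spin":0}
    - {"claw":1,"travel":[0,0,0],"spin":0}
    - {"claw":1,"travel":[0,0,0],"spin":0}
    - {"claw":1,"travel":[0,0,0],"spin":0}
    - {"claw":1,"travel":[0,0,0],"spin":0}
    - {"claw":1,"travel":[0,0,0],"spin":0}
    - {"claw":1,"travel":[0,0,0],"spin":0}
    - {"claw":1,"travel":[0,0,0],"spin":0}
    - {"claw":1,"travel":[0,0,0],"spin":0}

```text
time_s: 6.7
eef_pos: [0.6003, 0.2122, 0.1453]
orientation: [0.511, 3.1, 0.0]
force: [0.5, -0.5, -1.2]
gripper_width: 0.0003
finger_force: 0.0
```

>>> play_rows:
  moves:
    - {"claw":1,"travel":[0,0,0],"spin":0}
    - {"claw":1,"travel":[0,0,0],"spin":0}
    - {"claw":1,"travel":[0,0,0],"spin":0}
    - {"claw":1,"travel":[0,0,0],"spin":0}
    - {"claw":1,"travel":[0,0,0],"spin":0}
    - {"claw":1,"travel":[0,0,0],"spin":0}
    - {"claw":1,"travel":[0,0,0],"spin":0}
    - {"claw":1,"travel":[0,0,0],"spin":0}
    - {"claw":1,"travel":[0,0,0],"spin":0}
    - {"claw":1,"travel":[0,0,0],"spin":0}

```text
time_s: 7.53
eef_pos: [0.6003, 0.2122, 0.1452]
orientation: [0.511, 3.1, -0.0]
force: [0.4, 0.2, -0.1]
gripper_width: 0.0002
finger_force: 0.0
```

>>> play_rows:
  moves:
    - {"claw":1,"travel":[0,0,-30],"spin":0}
    - {"claw":1,"travel":[0,0,-60],"spin":0}
    - {"claw":1,"travel":[0,0,-90],"spin":0}
    - {"claw":1,"travel":[0,0,-110],"spin":0}
    - {"claw":1,"travel":[0,0,-110],"spin":0}
    - {"claw":1,"travel":[0,0,-110],"spin":0}

```text
time_s: 8.03
eef_pos: [0.6007, 0.2123, 0.2563]
orientation: [0.511, 3.098, 0.001]
force: [-0.4, 0.6, -0.1]
gripper_width: 0.0006
finger_force: 0.0
```

```bash
python3 -c "
from h import *
shift((.577,-.1655,.255),(.577,-.1655,.08))"
```

```text
t 8.03 tcp [0.6007 0.2123 0.2563] tilt z [ 2.e-03  6.e-04 -1.e+00] F [-0.4  0.6 -0.1]
(0.577, -0.1655, 0.255) -> [ -98.8 -365.4    1. ]
(0.577, -0.1655, 0.08) -> [ -98.5 -365.7  176. ]
```

>>> play_rows:
  moves:
    - {"claw":1,"travel":[-99,-365,0],"spin":0}
    - {"claw":1,"travel":[-99,-365,0],"spin":0}
    - {"claw":1,"travel":[-99,-365,0],"spin":0}
    - {"claw":1,"travel":[-99,-365,0],"spin":0}
    - {"claw":1,"travel":[-99,-365,0],"spin":0}
    - {"claw":1,"travel":[-99,-365,0],"spin":0}
    - {"claw":1,"travel":[-99,-365,0],"spin":0}
    - {"claw":1,"travel":[-99,-365,0],"spin":0}
    - {"claw":1,"travel":[-99,-365,0],"spin":0}
    - {"claw":1,"travel":[-99,-365,0],"spin":0}

```text
time_s: 8.87
eef_pos: [0.5757, -0.1703, 0.2538]
orientation: [-0.516, -3.097, 0.001]
force: [0.2, 0.8, 0.3]
gripper_width: 0.0003
finger_force: 0.0
```

>>> play_rows:
  moves:
    - {"claw":1,"travel":[0,0,0],"spin":0}
    - {"claw":1,"travel":[0,0,0],"spin":0}
    - {"claw":1,"travel":[0,0,0],"spin":0}

```text
time_s: 9.12
eef_pos: [0.5766, -0.1641, 0.2544]
orientation: [-0.51, -3.099, -0.001]
force: [0.4, -0.5, 1.2]
gripper_width: 0.0004
finger_force: 0.0
```

```bash
python3 -c "
from h import *
shift((.577,-.1655,.08))"
```

```text
t 9.12 tcp [ 0.5766 -0.1641  0.2544] tilt z [-1.2e-03  5.0e-04 -1.0e+00] F [ 0.4 -0.5  1.2]
(0.577, -0.1655, 0.08) -> [ -1.   -1.2 174.4]
```

>>> play_rows:
  moves:
    - {"claw":1,"travel":[-0.5,-1,35],"spin":0}
    - {"claw":1,"travel":[-0.5,-1,70],"spin":0}
    - {"claw":1,"travel":[-0.5,-1,105],"spin":0}
    - {"claw":1,"travel":[-0.5,-1,135],"spin":0}
    - {"claw":1,"travel":[-0.5,-1,155],"spin":0}
    - {"claw":1,"travel":[-0.5,-1,168],"spin":0}
    - {"claw":1,"travel":[-0.5,-1,174],"spin":0}
    - {"claw":1,"travel":[-0.5,-1,174],"spin":0}
    - {"claw":1,"travel":[-0.5,-1,174],"spin":0}
    - {"claw":1,"travel":[-0.5,-1,174],"spin":0}

```text
time_s: 9.95
eef_pos: [0.5779, -0.1664, 0.0826]
orientation: [0.51, 3.098, -0.0]
force: [-0.6, -0.1, -0.4]
gripper_width: 0.0002
finger_force: 0.0
```

>>> play_rows:
  moves:
    - {"claw":1,"travel":[0,0,0],"spin":0}
    - {"claw":1,"travel":[0,0,0],"spin":0}
    - {"claw":1,"travel":[0,0,0],"spin":0}
    - {"claw":1,"travel":[0,0,0],"spin":0}
    - {"claw":1,"travel":[0,0,0],"spin":0}
    - {"claw":1,"travel":[0,0,0],"spin":0}
    - {"claw":1,"travel":[0,0,0],"spin":0}
    - {"claw":1,"travel":[0,0,0],"spin":0}
    - {"claw":1,"travel":[0,0,0],"spin":0}
    - {"claw":1,"travel":[0,0,0],"spin":0}

```text
time_s: 10.78
eef_pos: [0.577, -0.1664, 0.0812]
orientation: [-0.511, -3.1, -0.0]
force: [0.1, -0.1, 0.6]
gripper_width: 0.0001
finger_force: 0.0
```

>>> play_rows:
  moves:
    - {"claw":1,"travel":[0,0,0],"spin":0}
    - {"claw":1,"travel":[0,0,0],"spin":0}
    - {"claw":1,"travel":[0,0,0],"spin":0}
    - {"claw":1,"travel":[0,0,0],"spin":0}
    - {"claw":1,"travel":[0,0,0],"spin":0}
    - {"claw":1,"travel":[0,0,0],"spin":0}
    - {"claw":1,"travel":[0,0,0],"spin":0}
    - {"claw":1,"travel":[0,0,0],"spin":0}
    - {"claw":1,"travel":[0,0,0],"spin":0}
    - {"claw":1,"travel":[0,0,0],"spin":0}

```text
time_s: 11.62
eef_pos: [0.577, -0.1664, 0.0812]
orientation: [-0.511, -3.1, -0.0]
force: [-1.0, -0.6, 0.3]
gripper_width: 0.0006
finger_force: 0.0
```

```bash
python3 -c "
from h import *
shift((.577,-.1655,.08))
s=r.snapshot('scene');cv2.imwrite('pics/s3.png',s['frame'])"
```

```text
t 11.62 tcp [ 0.577  -0.1664  0.0812] tilt z [-0.  0. -1.] F [-1.  -0.6  0.3]
(0.577, -0.1655, 0.08) -> [0.3 0.8 1.2]
```

View pics/s3.png

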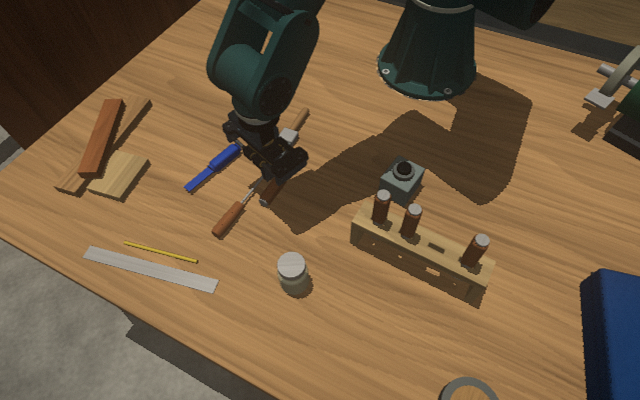

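The fingertips hover over the stray handle, at about (267,190), and everything else is where it was. I'll hand the job in.

```bash
python3 -c "
from rig import r
print(r.job_done())"
```

```text
the job is handed in; nothing more can be done
None
```

I pressed the call button fully down, pointed at the empty rack slot for about 2.5 s, and handed the job in still pointing about 36 mm above the stray chisel's handle; it took about 12 s, and only the button was touched.

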